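# Set out rinsed carburettor parts to dry

## Robot

A 6-joint arm with a two-finger parallel gripper is mounted at the origin on the work surface. World frame = base frame: x ahead of the robot, y to its left, z up, the work surface at z = 0. Lengths are in m, angles in rad, forces in N, time in s.
With the tool pointing down it reaches from about 0.325 to 0.775 m from the base axis. Payload 5.5 kg.
Tool frame: the origin (TCP) lies between the finger pads; the fingertips stand 8 mm ahead of it and the grasp point (between the pads) lies 11 mm behind it (manip.tcp_to_tips is the distance from the TCP to the fingertips, in m); z points along the fingers, y is the line along which they close (so a half turn about z gives the same grasp; the last joint's range is limited). The gripper opens to 88 mm and grips with 3 to 60 N. Pads are 20 mm wide; open, the fingers measure 115 mm over their backs; the gripper's body (75 mm by 178 mm) begins 61 mm behind the grasp point.
Start: joints at [-0.057, 0.091, 1.231, -0, 1.82, -0.057], TCP at [0.6, -0, 0.231] pointing down, gripper open.
Joint ranges: [-2.87, 2.87], [-0.86, 2.18], [0.17, 2.46], [-1.51, 4.65], [0.06, 2.69], [-2.65, 2.65]. Speed limits (rad/s): [2.57, 2.57, 3.01, 3.14, 3.14, 3.14].

## Interface

Orientations are given as a unit quaternion [w, x, y, z].
In Python, from bench import manip gives the robot as it stands. Calls block until the motion is done:
- manip.move_to(position, orientation): joint-space move of the TCP to a pose.
- manip.move_l(position, speed=0.15, orientation=None): straight line of the TCP; orientation=None keeps the orientation; speed is the mean speed in m/s.
- manip.movej(angles): joint-space move.
- manip.gripper_open() and manip.close(): open the fingers fully, or close them until they stop; the grip force is fixed at half the most.
- manip.hold(seconds).
- manip.inverse_kinematics(position, orientation): joint angles nearest the present ones, or None.
- manip.state(): the state.
- manip.get_image(name): name is "scene" or "side" or "wrist"; returns a dict with "frame" (384x512x3 uint8, blue, green, red), "depth" (384x512 float32, m along the optical axis (not along the pixel's ray), 0 where there is no reading), "camera_matrix" (3x3 intrinsics, pixels), "view" (4x4, takes a point from world to camera coordinates). Camera axes: x right, y up, looking along -z (the intrinsics and any distortion apply to the point x, -y, -z); pixel columns grow to the right and rows downward; lengths in m; the calibration is good to about 2 mm. The wrist camera is an equidistant fisheye: a pixel r from the principal point sees the ray r / f radians off the axis. A picture is of the moment at which its call begins.
A pose or a line that the arm cannot do raises manip.IKError and nothing moves.
- manip.job_done(): hands the job in; it is judged then, once.
The state is a dict: "time": time; "joint_pos": joint angles; "dq": joint speeds; "joint_torque": joint torques, N m; "ee_pos": TCP position; "ee_rot": TCP orientation; "ft_force": force on the tool from outside, world axes, zero at the start; "moment": the same for the moment, N m; "finger_gap": finger opening in m; "finger_force": force on a finger pad.
Only numpy, scipy, OpenCV 4.12 (cv2) and the standard library are available. Lean on these libraries where they do the work, as an engineer would, in place of code of your own. Each camera call takes 0.05 s, during which the arm holds its last target. There are 200 camera calls.

## Task

Steady the swinging drip hook with a touch before anything hangs on it, then hang every aluminium collar on it; also tip the rinse basket by its handle until all the slides in it have rolled out of the spout into the drain pan, and set it back down level. When all of that is done, twist the dryer timer knob clockwise to its stop and let go so that it springs back. Leave the spray can, the jar and the screwdriver alone.

Things in the scene. Friction and masses are not known exactly. Their poses are not given: they have to be found in the camera images.
- hook_stand: Fixed steel stand of the drip hook. Origin on the bench straight below the hook's pivot; z up; the hook's prong points to its local -x. The pivot is 305 mm above the bench; a 16 mm thick bar carries it from a post 120 mm to local +x, so nothing stands on the -x side.
- hook (a joint): Swing angle (rad) of the hook about the stand's local x axis through the pivot; 0 = hanging straight down, positive swings the lower end to local +y. Swings freely (period about 0.7 s) with almost no damping of its own, +-0.28 to 0.45 rad at the start, so it does not come to rest by itself. About 160 g.
- hook_tip (a point): Top end of the hook's upturned prong. The hook is a U of 8 mm round bar: shank straight down from the pivot, U bend, then the prong, pointing straight up 70 mm from the shank (centre to centre; its top 48 mm straight). At rest the tip is at the stand's local (-70, 0) mm, 210 mm above the bench, 63 mm above the bend. x: from prong to shank.
- hook_bend (a point): Middle of the hook's flat bottom (46 mm long), mid bar, its lowest point; at rest at the stand's local (-35, 0) mm, 147 mm above the bench. A hung collar's centre comes to rest about 23 mm below it. Axes as the hook.
- rinse_station: Fixed frame of the rinse basket and, on its local +y side, a steel drain pan (inside: local x +-71 mm, y 0 to 176 mm, floor 4 mm above the bench, walls 75 mm high). Origin on the bench below the basket's hinge line; local x is along the hinge line, z up.
- basket_hinge (a point): Middle of the basket's hinge line, 55 mm above the bench at local (0, 0); axes of the rinse station.
- basket (a joint): Tilt of the mesh basket (rad): 0 = level; grows to 1.1 as the handle end is lifted and the spout end, at the hinge by the pan, dips. Falls back to 0 when let go. Basket inside 90 x 150 mm, 50 mm deep, 350 g; smooth guides narrow it to a 78 mm notch in its +y rim, with a spout ramp rising 23 degrees, so slides roll out only beyond about 0.5 rad; 0.9 rad empties it.
- basket_handle (a point): Middle of the basket's handle: a round bar 10 mm thick, 100 mm long along the station's local x, 47 mm clear beyond the basket's rear wall. With the basket level it is at local (0, -235) mm, 115 mm above the bench; it moves on a circle about the hinge line. About 2 to 4 N lift it. Axes as the basket.
- timer_box: Fixed grey box 90 x 90 x 50 mm with the dryer's timer knob on top. Origin at the middle of its underside.
- timer (a joint): Turn of the timer knob (rad), clockwise seen from above: 0 = off, 1.2 = at its stop. A spring (about 0.02 Nm at 0, 0.12 Nm at the stop) turns it back to 0 when let go.
- timer_grip (a point): On the knob's axis at grip height, 75 mm above the bench. The knob has a bar grip 60 mm long, 16 mm wide, its top 14 mm above this point and its foot 16 mm below; at 0 the bar lies along the box's local x. Axes turn with the knob.
- collar1: Aluminium intake collar: a plain ring of 78 mm outer and 54 mm inner diameter (wall 12 mm), 14 mm thick, 90 g, lying flat on the bench. Origin at its centre, z along its axis. All collars are alike; some may be absent.
- collar2: Aluminium intake collar: a plain ring of 78 mm outer and 54 mm inner diameter (wall 12 mm), 14 mm thick, 90 g, lying flat on the bench. Origin at its centre, z along its axis. All collars are alike; some may be absent.
- collar3: Aluminium intake collar: a plain ring of 78 mm outer and 54 mm inner diameter (wall 12 mm), 14 mm thick, 90 g, lying flat on the bench. Origin at its centre, z along its axis. All collars are alike; some may be absent.
- slide1: Brass throttle slide: a solid round cylinder 34 mm in diameter and 62 mm long, 110 g, lying in the basket. Origin at its centre, x along its axis. Some may be absent.
- slide2: Brass throttle slide: a solid round cylinder 34 mm in diameter and 62 mm long, 110 g, lying in the basket. Origin at its centre, x along its axis. Some may be absent.
- slide3: Brass throttle slide: a solid round cylinder 34 mm in diameter and 62 mm long, 110 g, lying in the basket. Origin at its centre, x along its axis. Some may be absent.
- spray_can: Spray can, 66 mm in diameter, 190 mm tall, standing; not part of the job. Origin under its base.
- jar: Glass jar with a lid, 66 mm in diameter, 85 mm tall, standing; not part of the job. Origin under its base.
- screwdriver: Screwdriver 200 mm long lying on the bench; not part of the job. Its own x runs along it, handle to -x.

How it is judged:
On the way, in this order (a step that is already met when the one before it is completed fails the run):
1. the bare hook is steadied: near its rest angle and hardly moving for a full second, with no collar on it (value of joint hook between -0.12 and 0.12 rad and velocity of joint hook between -0.35 and 0.35 rad/s and distance between each of collar1, collar2, collar3 and hook_bend above 0.07 m), for 1 s.
2. with all collars hung, all slides in the pan and the basket level, the timer knob is turned to its stop (distance between each of collar1, collar2, collar3 and hook_bend below 0.06 m and z of each of collar1, collar2, collar3 in the frame of hook_bend below 0 m and y of slide1 in the frame of rinse_station between 0 and 0.176 m and x of slide1 in the frame of rinse_station between -0.072 and 0.072 m and height (world z) of each of slide1, slide2, slide3 below 0.07 m and linear speed of each of slide1, slide2, slide3 below 0.05 m/s and y of slide2 in the frame of rinse_station between 0 and 0.176 m and x of slide2 in the frame of rinse_station between -0.072 and 0.072 m and y of slide3 in the frame of rinse_station between 0 and 0.176 m and x of slide3 in the frame of rinse_station between -0.072 and 0.072 m and value of joint basket below 0.06 rad and value of joint timer above 1.1 rad), for 0.1 s.
At the end, for the whole second after the job is handed in: Each collar hangs on the hook (centre below the hook's lowest point, within 60 mm of it, slower than 0.4 m/s), each slide lies still in the drain pan, the basket is level (0.06 rad) and the knob has sprung back to 0 (0.1 rad) (distance between each of collar1, collar2, collar3 and hook_bend below 0.06 m and z of each of collar1, collar2, collar3 in the frame of hook_bend below 0 m and y of slide1 in the frame of rinse_station between 0 and 0.176 m and x of slide1 in the frame of rinse_station between -0.072 and 0.072 m and height (world z) of each of slide1, slide2, slide3 below 0.07 m and linear speed of each of slide1, slide2, slide3 below 0.05 m/s and y of slide2 in the frame of rinse_station between 0 and 0.176 m and x of slide2 in the frame of rinse_station between -0.072 and 0.072 m and y of slide3 in the frame of rinse_station between 0 and 0.176 m and x of slide3 in the frame of rinse_station between -0.072 and 0.072 m and value of joint basket below 0.06 rad and value of joint timer below 0.1 rad and linear speed of each of collar1, collar2, collar3 below 0.4 m/s); the robot touches nothing.
It fails at once if the spray can is shifted more than 30 mm (distance of spray_can from where it was at the start of the episode above 0.03 m).
It fails at once if the jar is shifted more than 30 mm (distance of jar from where it was at the start of the episode above 0.03 m).
It fails at once if the screwdriver is shifted more than 30 mm (distance of screwdriver from where it was at the start of the episode above 0.03 m).
It fails at once if the spray can is tipped over (angle between spray_can's own z axis and vertical above 0.5 rad).
It fails at once if the jar is tipped over (angle between jar's own z axis and vertical above 0.5 rad).
Of collar1, collar2, collar3 only 2 to 3 are there at a start; the rules pass over those that are not, and their reading is None.
Of slide1, slide2, slide3 only 1 to 3 are there at a start; the rules pass over those that are not, and their reading is None.
At some moment in a run one of collar1, collar2, collar3 may be knocked a few centimetres aside while the robot is not near it.
Once in a run the grip may slacken for a moment while it holds something.
It also fails if it takes over 210 s, if anything falls off the work surface, if the arm or the gripper's body presses on something with over 40 N, if the wrist force passes 120 N, or if a joint passes its speed limit or range.

## Working session

There is one attempt and no reset: what is moved stays moved. The work goes in short steps, each a Python script; the robot and the scene stay as the last script left them, time stands still between calls to the robot, and variables do not carry over. Pictures are saved under pics/ and viewed, at most 14 in all, crops included, and the job is handed in when it is done.

```bash
ls; mkdir -p pics
cat > h.py <<'E'
import numpy as np, cv2
from bench import manip
def pts(im):
    """world point per pixel from depth (pinhole cams)"""
    K=np.array(im["camera_matrix"]);V=np.array(im["view"]);d=im["depth"]
    v,u=np.mgrid[:d.shape[0],:d.shape[1]]
    c=np.stack([(u-K[0,2])/K[0,0]*d,-(v-K[1,2])/K[1,1]*d,-d,np.ones_like(d)],-1)
    return (c@np.linalg.inv(V).T)[...,:3]
def snap(n,f=None):
    im=manip.get_image(n)
    if f: cv2.imwrite("pics/"+f,im["frame"])
    return im
E
python3 - <<'E'
from h import *
for n in("scene","side","wrist"):
    im=snap(n,n+"0.png"); np.savez(n+"0.npz",**{k:np.array(v) for k,v in im.items()})
    V=np.array(im["view"]);print(n,np.linalg.inv(V)[:3].round(3).tolist(),np.array(im["camera_matrix"]).round(1).tolist(),[k for k in im])
print(manip.state())
E
```

```text
bench.py
pics
scene [[-0.057, -0.791, 0.609, 1.356], [0.998, -0.052, 0.027, 0.044], [0.01, 0.61, 0.793, 1.333]] [[491.7, 0.0, 253.7], [0.0, 491.7, 194.1], [0.0, 0.0, 1.0]] ['frame', 'depth', 'camera_matrix', 'view']
side [[-0.998, 0.057, -0.04, 0.437], [-0.067, -0.623, 0.779, 1.071], [0.019, 0.78, 0.626, 1.055]] [[475.3, 0.0, 256.4], [0.0, 475.3, 179.2], [0.0, 0.0, 1.0]] ['frame', 'depth', 'camera_matrix', 'view']
wrist [[1.0, -0.001, 0.003, 0.6], [0.001, 0.964, 0.264, 0.073], [-0.003, -0.264, 0.964, 0.384]] [[297.3, 0.0, 258.0], [0.0, 297.3, 191.0], [0.0, 0.0, 1.0]] ['frame', 'depth', 'camera_matrix', 'view']
{'time': 0.15, 'joint_pos': array([-5.67138288e-02,  9.16782990e-02,  1.23159177e+00, -1.73437820e-05,
        1.81983907e+00, -5.66998679e-02]), 'dq': array([ 0.00055157, -0.00353029, -0.00353333, -0.00025965,  0.00014995,
        0.00094852]), 'joint_torque': array([ 1.35033202e-03, -4.47044814e+01, -4.06907630e+01,  6.99103042e-02,
        2.74600578e-02, -1.16549641e-04]), 'ee_pos': array([ 5.99776860e-01, -3.15275242e-06,  2.29781079e-01]), 'ee_rot': array([-5.60086105e-04,  7.07113021e-01,  7.07100135e-01, -5.11179772e-04]), 'ft_force': array([ 0.15546059,  0.52292997, -0.42321909]), 'moment': array([-2.67789264e-05, -2.23082055e-02, -1.44601850e-02]), 'finger_force': 0.0, 'finger_gap': 0.08758393109342534}
```

View pics/scene0.png

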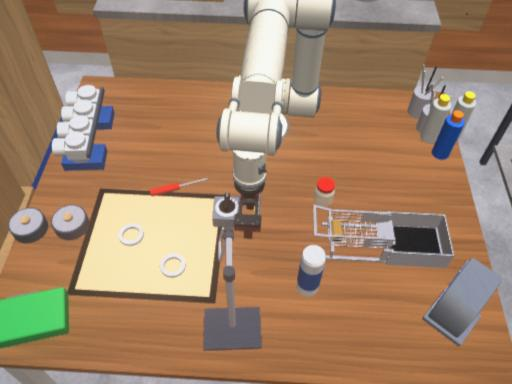

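View pics/side0.png

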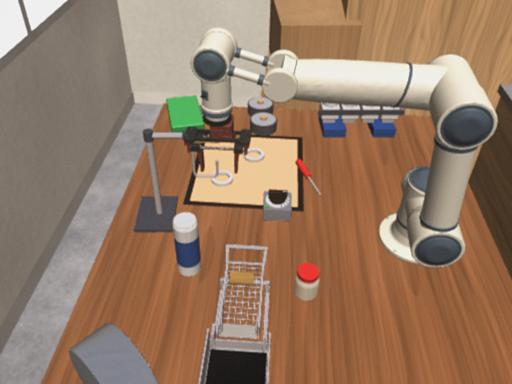

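Scene: two collars on the mat at (131,235) and (173,265), timer at (227,210), hook stand base at (232,328), basket with handle at (322,222), can (312,270), jar (325,190). Side: the same two collars (254,155), (222,179), and the hook near (215,165) by the gripper. Next I'll build an ortho height map.

Run:
```python
from h import *
S=640 # px/m
out=[]
for n in("scene","side"):
    im=dict(np.load(n+"0.npz")); P=pts(im); ok=(im["depth"]>0)
    p=P[ok]; c=im["frame"][ok]
    m=(p[:,0]>.2)&(p[:,0]<1.02)&(p[:,1]>-.6)&(p[:,1]<.6)&(p[:,2]<.33)
    p=p[m];c=c[m]; o=np.argsort(p[:,2]);p=p[o];c=c[o]
    img=np.zeros((int(.82*S),int(1.2*S),3),np.uint8)
    i=((p[:,0]-.2)*S).astype(int);j=((p[:,1]+.6)*S).astype(int)
    for di in(0,1):
        for dj in (0,1): img[np.clip(i+di,0,img.shape[0]-1),np.clip(j+dj,0,img.shape[1]-1)]=c
    for k in range(12): cv2.putText(img,f"{-.6+.1*k:.1f}",(int(.1*k*S),10),0,.35,(0,255,255));cv2.line(img,(int(.1*k*S),0),(int(.1*k*S),525),(60,60,60),1)
    for k in range(8): cv2.putText(img,f"{.2+.1*k:.1f}",(0,int(.1*k*S)+10),0,.35,(0,255,255));cv2.line(img,(0,int(.1*k*S)),(768,int(.1*k*S)),(60,60,60),1)
    cv2.imwrite(f"pics/ortho_{n}.png",img)
    print(n,"table z",np.median(p[(p[:,2]<.02)&(p[:,2]>-.02),2]))
```

```text
scene table z 0.0004101646607488352
side table z -0.0002065103349591091
```

View pics/ortho_scene.png

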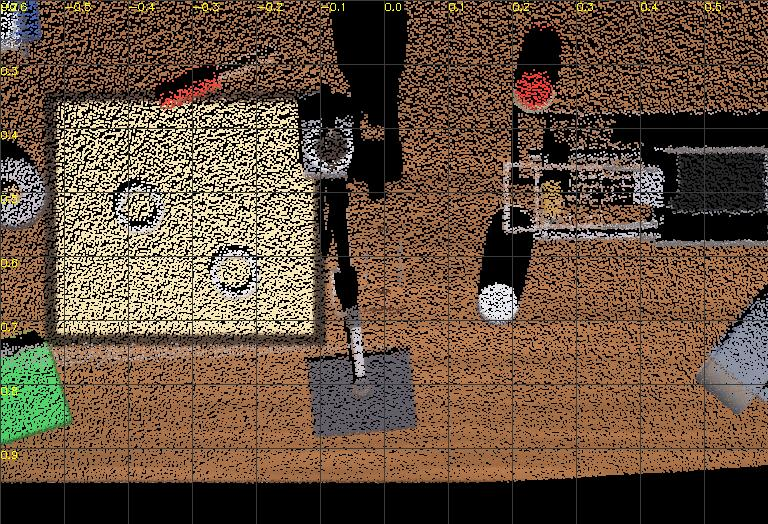

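View pics/ortho_side.png

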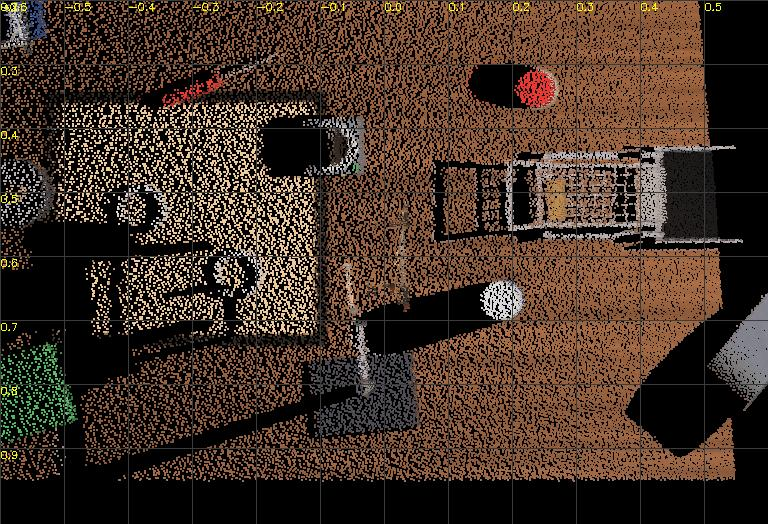

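Ortho: collars about (0.52,-0.385) and (0.625,-0.235); timer about (0.43,-0.085); handle about (0.50,0.195); can (0.67,0.18); the hook's bar runs along x at y≈-0.05, with its post at x≈0.81. Next I'll take precise numbers from both views.

Run:
```python
from h import *
import scipy.optimize as so
D={n:(lambda im:(pts(im),im["frame"].astype(int),im["depth"]))(dict(np.load(n+"0.npz"))) for n in("scene","side")}
def sel(n,x0,x1,y0,y1,z0,z1):
    P,c,d=D[n];m=(d>0)&(P[...,0]>x0)&(P[...,0]<x1)&(P[...,1]>y0)&(P[...,1]<y1)&(P[...,2]>z0)&(P[...,2]<z1)
    return P[m],c[m]
def ln(p):
    c=p.mean(0);u=np.linalg.svd(p-c)[2][0];t=(p-c)@u;return c.round(4),u.round(3),t.min().round(3),t.max().round(3)
for n in D:
    print("==",n)
    for cx,cy in((.52,-.385),(.625,-.235)):
        p,c=sel(n,cx-.06,cx+.06,cy-.06,cy+.06,.009,.022)
        sat=c.max(1)-c.min(1);p=p[sat<50]
        f=lambda q:np.hypot(p[:,0]-q[0],p[:,1]-q[1])-.033
        r=so.least_squares(f,[cx,cy],loss='soft_l1',f_scale=.004);print("collar",r.x.round(4),len(p),np.percentile(p[:,2],[10,50,90]).round(4))
    p,c=sel(n,.35,.5,-.16,-.02,.04,.056);h=cv2.minAreaRect(p[:,:2].astype(np.float32));print("box",h,len(p),np.median(p[:,2]))
    p,c=sel(n,.35,.5,-.16,-.02,.084,.096);h=cv2.minAreaRect(p[:,:2].astype(np.float32));print("knob",h,len(p),np.median(p[:,2]),ln(p) if len(p)>3 else 0)
    p,c=sel(n,.6,.9,-.15,.05,.29,.33);print("bar",len(p),ln(p) if len(p)>3 else 0, p.min(0),p.max(0))
    p,c=sel(n,.7,.9,-.15,.08,-.005,.012);p=p[c[(slice(None))].max(1)<120] ;print("base",cv2.minAreaRect(p[:,:2].astype(np.float32)))
    p,c=sel(n,.43,.58,.16,.215,.095,.13);print("handle",len(p),ln(p),np.percentile(p[:,2],[5,50,95]).round(4))
    p,c=sel(n,.40,.62,.2,.47,.03,.13);b=p[(c[:,2]-c[:,0]>60)];print("brass",len(b),b.mean(0),b.min(0),b.max(0))
    p,c=sel(n,.40,.62,.38,.62,.06,.09);print("panrim",len(p),cv2.minAreaRect(p[:,:2].astype(np.float32)))
    p,c=sel(n,.58,.75,.1,.26,.18,.21);print("can",p[:,:2].min(0),p[:,:2].max(0))
    p,c=sel(n,.25,.4,.15,.3,.07,.1);print("jar",p[:,:2].min(0),p[:,:2].max(0))
    p,c=sel(n,.55,.72,-.2,.15,.12,.29);print("hook-ish",len(p),p.min(0).round(3),p.max(0).round(3),p.mean(0).round(3))
    p,c=sel(n,.2,.38,-.4,-.1,.004,.05);p=p[c[:,2]-c[:,0]>90];print("sd", len(p),p.min(0).round(3),p.max(0).round(3))
```

```text
== scene
collar [ 0.5275 -0.3821] 222 [0.0103 0.0139 0.0173]
collar [ 0.6296 -0.2329] 241 [0.0102 0.0138 0.0177]
box ((0.42954719066619873, -0.08828568458557129), (0.09550848603248596, 0.08015479147434235), 2.366738796234131) 366 0.050080523076043715
knob ((0.43203312158584595, -0.08390535414218903), (0.06548727303743362, 0.01561846025288105), 1.2885874509811401) 78 0.0883222958798533 (array([ 0.4316, -0.0836,  0.0885]), array([ 0.999,  0.038, -0.009]), np.float64(-0.032), np.float64(0.033))
bar 628 (array([ 0.7338, -0.0302,  0.3137]), array([ 0.982, -0.19 , -0.019]), np.float64(-0.141), np.float64(0.087)) [ 0.60118143 -0.05962143  0.29137997] [0.82072387 0.03115397 0.32985107]
base ((0.7868596315383911, -0.05155467242002487), (0.18175169825553894, 0.1849147379398346), 6.005895137786865)
handle 145 (array([0.5125, 0.1936, 0.1176]), array([ 1.   ,  0.001, -0.006]), np.float64(-0.06), np.float64(0.053)) [0.1121 0.1179 0.1222]
brass 157 [0.50644017 0.26732889 0.08311765] [0.45893821 0.21243857 0.0506499 ] [0.55595246 0.36675676 0.10841903]
panrim 935 ((0.5058054327964783, 0.493956744670
[... 1013 characters left out ...]
5088, -0.04592175781726837), (0.18293961882591248, 0.19764074683189392), 5.173517227172852)
handle 180 (array([0.5045, 0.1975, 0.1171]), array([-1.   , -0.016, -0.002]), np.float64(-0.055), np.float64(0.055)) [0.1122 0.1173 0.1216]
brass 335 [0.50950269 0.27353775 0.08027928] [0.4644671  0.23965664 0.04252054] [0.54961342 0.42959535 0.09157008]
panrim 709 ((0.5033797025680542, 0.4701100289821625), (0.1499033123254776, 0.17707473039627075), 0.29409846663475037)
can [0.63842479 0.15046766] [0.69839402 0.21354804]
jar [0.30896137 0.20411374] [0.36651335 0.2692328 ]
hook-ish 316 [ 0.55  -0.064  0.141] [0.689 0.017 0.289] [ 0.638 -0.024  0.214]
sd 141 [ 0.211 -0.399  0.004] [ 0.37  -0.117  0.028]
```

View pics/wrist0.png

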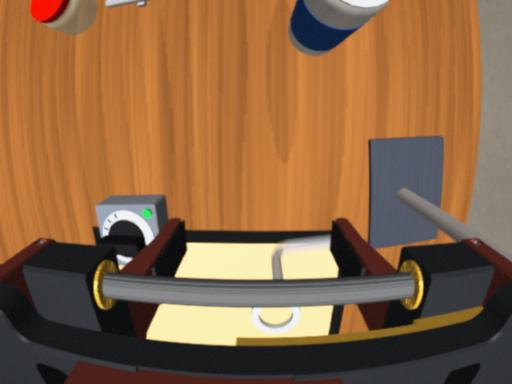

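Wrist: the hook swings just below/beside the gripper, and the knob is at (130,240). I'll move clear and measure the stand and the basket's rear wall.

```bash
cat >> h.py <<'E'
from scipy.spatial.transform import Rotation as Ro
def Q(yaw=0,tilt=0):
    """tool down with closing line +y and camera to -x at yaw 0; yaw about world z, tilt about world x first (tool leans to point +y)"""
    r=Ro.from_euler('z',yaw)*Ro.from_euler('x',tilt)*Ro.from_euler('y',np.pi)
    x,y,z,w=r.as_quat();return np.array([w,x,y,z])
E
python3 - <<'E'
from h import *
manip.move_l([.55,0,.40],speed=.3)
manip.move_to([.45,-.1,.40],Q())
print(manip.state()['joint_pos'].round(2))
S={n:snap(n,n+"1.png") for n in("scene","side")}
D={n:(pts(i),i["frame"].astype(int),i["depth"]) for n,i in S.items()}
def sel(n,x0,x1,y0,y1,z0,z1):
    P,c,d=D[n];m=(d>0)&(P[...,0]>x0)&(P[...,0]<x1)&(P[...,1]>y0)&(P[...,1]<y1)&(P[...,2]>z0)&(P[...,2]<z1)
    return P[m]
def ln(p):
    c=p.mean(0);u=np.linalg.svd(p-c)[2][0];return c.round(4),u.round(3)
for n in D:
    p=sel(n,.7,.79,-.1,.02,.295,.325);print(n,"bar",len(p),ln(p),np.percentile(p[:,2],[5,50,95]))
    p=sel(n,.6,.86,-.1,.02,.295,.325);print(" barx",np.percentile(p[:,0],[0,1,99,100]))
    p=sel(n,.75,.86,-.1,.05,.05,.27);print(" post",len(p),np.median(p,0),p.min(0),p.max(0))
    p=sel(n,.57,.72,-.16,.06,.12,.29);print(" hook",len(p),p.min(0),p.max(0)); 
    for z in(.15,.18,.2,.24,.27):
        q=p[abs(p[:,2]-z)<.008]
        if len(q): print("   ",z,len(q),q[q[:,0]>.66].mean(0).round(3),q[q[:,0]<.645].mean(0).round(3))
    for y in np.arange(.185,.3,.005):
        p=sel(n,.44,.57,y,y+.005,.02,.14);print((y.round(3),len(p),np.percentile(p[:,2],[5,95]).round(3).tolist()) if len(p) else y,end=' ')
    print()
E
```

```text
[-0.29 -0.17  1.18  0.    2.14 -1.86]
scene bar 237 (array([ 0.7379, -0.043 ,  0.3115]), array([ 0.994,  0.112, -0.012])) [0.30591832 0.31151288 0.31724775]
 barx [0.67917581 0.68199354 0.81973686 0.82161278]
 post 284 [ 0.81339785 -0.03483594  0.17083164] [ 0.80384843 -0.04598981  0.05136397] [ 0.81717403 -0.02611473  0.26995162]
 hook 166 [ 0.61215358 -0.03649473  0.15150409] [ 0.68969275 -0.00367484  0.26853351]
    0.15 38 [ 0.663 -0.007  0.156] [ 0.632 -0.01   0.156]
    0.18 18 [ 0.685 -0.012  0.179] [ 0.616 -0.018  0.179]
    0.2 23 [ 0.686 -0.017  0.202] [ 0.616 -0.023  0.2  ]
    0.24 10 [ 0.687 -0.028  0.239] [nan nan nan]
    0.27 6 [ 0.687 -0.034  0.266] [nan nan nan]
(np.float64(0.185), 61, [0.114, 0.123]) (np.float64(0.19), 44, [0.115, 0.123]) (np.float64(0.195), 14, [0.11, 0.12]) (np.float64(0.2), 8, [0.112, 0.118]) (np.float64(0.205), 11, [0.109, 0.117]) (np.float64(0.21), 10, [0.11, 0.118]) (np.float64(0.215), 7, [0.107, 0.115]) (np.float64(0.22), 9, [0.11, 0.116]) (np.float64(0.225), 6, [0.104, 0.115]) (np.float64(0.23), 14, [0.105, 0.113]) (np.float64(0.235), 81, [
[... 1404 characters left out ...]
float64(0.22), 9, [0.108, 0.115]) (np.float64(0.225), 13, [0.108, 0.114]) (np.float64(0.23), 12, [0.105, 0.112]) (np.float64(0.235), 17, [0.083, 0.11]) (np.float64(0.24), 155, [0.057, 0.109]) (np.float64(0.245), 34, [0.047, 0.109]) (np.float64(0.25), 29, [0.035, 0.106]) (np.float64(0.255), 109, [0.026, 0.099]) (np.float64(0.26), 48, [0.052, 0.108]) (np.float64(0.265), 57, [0.057, 0.107]) (np.float64(0.27), 71, [0.057, 0.107]) (np.float64(0.275), 130, [0.053, 0.099]) (np.float64(0.28), 74, [0.055, 0.108]) (np.float64(0.285), 13, [0.054, 0.11]) (np.float64(0.29), 39, [0.053, 0.108]) (np.float64(0.295), 22, [0.053, 0.107]) <stdin>:19: RuntimeWarning: Mean of empty slice.
  ret = um.true_divide(
```

Stand: bar at yaw ≈0.10, pivot ≈(0.6855,-0.0435), prong at rest ≈(0.615,-0.050). Next I'll steady the hook by closing the fingers around the prong.

```bash
python3 - <<'E'
from h import *
q=Q(.1)
manip.move_to([.615,-.05,.33],q)
manip.move_l([.615,-.05,.192],speed=.12)
manip.close(); s=manip.state();print(s['time'],s['finger_gap'],s['finger_force'],s['ft_force'].round(1),s['ee_pos'].round(4))
manip.hold(1.5)
im=snap("wrist","w2.png");snap("side","s2.png")
s=manip.state();print(s['time'],s['finger_gap'],s['ft_force'].round(1))
E
python3 -c "
import cv2,numpy as np
a=cv2.imread('pics/w2.png');b=cv2.imread('pics/s2.png')[100:260,100:313]
cv2.imwrite('pics/w2s2.png',np.hstack([cv2.resize(a,(400,300)),cv2.resize(b,(400,300))]))"
```

```text
5.8583 0.007559267620775576 29.962049424648285 [ 0.5 -3.1 -0.8] [ 0.6151 -0.0506  0.192 ]
7.4583 0.007190170725903663 [ 1.4 -4.  -1.4]
```

View pics/w2s2.png

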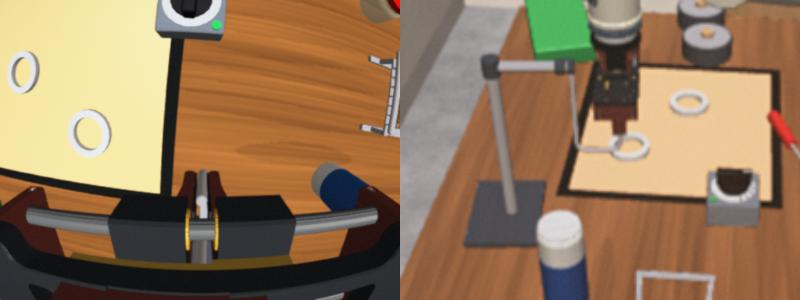

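Wrist/side: the fingers hold the prong (gap 7 mm, hook vertical). Both collars show in the wrist view. I'll release, lift, and relocate the collars with the wrist camera.

```bash
cat >> h.py <<'E'
def wray(im,u,v):
    K=np.array(im["camera_matrix"]);M=np.linalg.inv(np.array(im["view"]))
    x,y=(u-K[0,2]),(v-K[1,2]);r=np.hypot(x,y)+1e-9;t=r/K[0,0]
    d=np.array([np.sin(t)*x/r,-np.sin(t)*y/r,-np.cos(t)])
    return M[:3,3],M[:3,:3]@d
def wplane(im,u,v,z):
    o,d=wray(im,u,v);return o+d*(z-o[2])/d[2]
def rings(im,z=.014):
    """collars on the mat: whitish blobs with a hole; centre from rim rays on plane z"""
    f=im["frame"].astype(int);hsv=cv2.cvtColor(im["frame"],cv2.COLOR_BGR2HSV)
    m=((hsv[...,1]<60)&(hsv[...,2]>120)).astype(np.uint8)
    cs,h=cv2.findContours(m,cv2.RETR_CCOMP,cv2.CHAIN_APPROX_NONE);out=[]
    for i,c in enumerate(cs):
        if h[0][i][3]<0 and h[0][i][2]>=0 and cv2.contourArea(c)>150:
            P=np.array([wplane(im,float(u),float(v),z)[:2] for u,v in c[:,0]],np.float32)
            (e,ax,_)=cv2.fitEllipse(P)
            if .06<ax[0]<.1 and .06<ax[1]<.11: out.append((np.round(e,4).tolist(),np.round(ax,3).tolist()))
    return out
E
python3 - <<'E'
from h import *
manip.gripper_open();manip.move_l([.615,-.05,.33],speed=.12)
print(rings(snap("wrist")))
manip.move_to([.60,-.25,.33],Q(.1)); im=snap("wrist","w3.png");print(rings(im))
manip.move_to([.56,-.32,.25],Q(.1)); print(rings(snap("wrist")))
S=snap("side","s3.png");P=pts(S);m=(S["depth"]>0)&(P[...,0]>.57)&(P[...,0]<.7)&(abs(P[...,1]+.04)<.1)&(P[...,2]>.14)&(P[...,2]<.16);print("hook bend side",P[m].mean(0),len(P[m]))
print(manip.state()['time'])
E
```

```text
[([0.6251, -0.2302], [0.077, 0.079]), ([0.5237, -0.3784], [0.077, 0.082])]
[([0.6251, -0.2311], [0.077, 0.077]), ([0.5237, -0.38], [0.076, 0.078])]
[([0.5238, -0.3806], [0.076, 0.077]), ([0.4213, -0.0652], [0.078, 0.095])]
hook bend side [ 0.64929289 -0.04726234  0.15002558] 55
11.5833
```

```bash
cat >> h.py <<'E'
def pick(x,y,yaw=.1):
    q=Q(yaw)
    manip.move_to([x,y,.12],q);manip.move_l([x,y,.0105],speed=.1)
    manip.close();s=manip.state();print("pick",s['finger_gap'],s['ft_force'].round(1))
    manip.move_l([x,y,.30],speed=.15);s=manip.state();print("up",s['finger_gap'],s['finger_force'],s['ft_force'].round(1),s['time'])
E
python3 - <<'E'
from h import *
pick(.6251,-.231)
manip.move_l([.619,-.05,.30],speed=.15)
s=manip.state();print(s['finger_gap'],s['finger_force'],s['ft_force'].round(1),s['time'])
w=snap("wrist","w4.png");d=snap("side","s4.png")
cv2.imwrite("pics/c4.png",np.hstack([cv2.resize(w["frame"],(400,300)),cv2.resize(d["frame"][100:260,100:313],(400,300))]))
E
```

```text
pick 0.07635914188442601 [-0.6  0.1  2.3]
up 0.07636226698361827 29.955629885662347 [ 0.3 -0.2 -0.7] 15.9667
0.0763462195960475 29.955546967685223 [-0.  -0.1 -0.3] 17.325
```

View pics/c4.png

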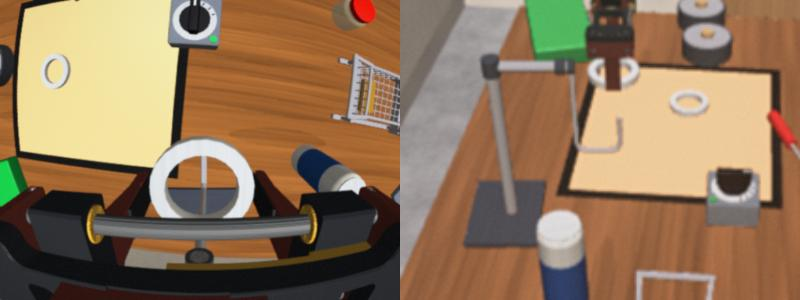

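The ring is held flat and centred; the prong tip is below it and inside the hole. I'll lower and release.

Run:
```python
from h import *
manip.move_l([.619,-.05,.172],speed=.1)
s=manip.state();print(s['finger_gap'],s['ft_force'].round(1))
manip.gripper_open();manip.hold(.3);manip.move_l([.619,-.05,.32],speed=.12)
manip.move_to([.56,-.32,.25],Q(.1)); print(rings(snap("wrist")))
d=snap("side","s5.png");e=snap("scene","sc5.png")
cv2.imwrite("pics/c5.png",np.hstack([cv2.resize(e["frame"][170:380,120:400],(400,300)),cv2.resize(d["frame"][100:260,100:313],(400,300))]))
print(manip.state()['time'])
```

```text
0.07645582514641555 [ 0.4 -0.3 -1.6]
[([0.5235, -0.3805], [0.076, 0.077]), ([0.4212, -0.0649], [0.078, 0.095])]
22.2083
```

View pics/c5.png

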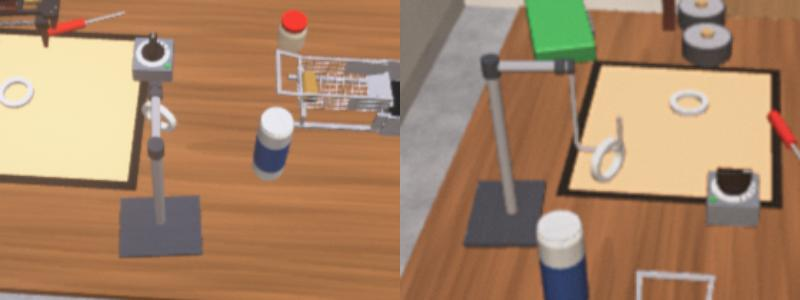

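The first collar hangs on the bend. Now the second.

Run:
```python
from h import *
pick(.5237,-.3805)
manip.move_l([.619,-.05,.30],speed=.2)
s=manip.state();print(s['finger_gap'],s['finger_force'],s['time'])
for k in range(6):
    S=snap("side");P=pts(S);m=(S["depth"]>0)&(P[...,0]>.59)&(P[...,0]<.63)&(abs(P[...,1]+.04)<.06)&(P[...,2]>.18)&(P[...,2]<.208);print("prong",P[m].mean(0).round(3),len(P[m]));manip.hold(.06)
w=snap("wrist","w6.png")
```

```text
pick 0.07771513152779826 [0.  0.1 3. ]
up 0.07794763591462871 29.999632984399796 [-0.5  0.4 -1.3] 26.5083
0.07808645248519644 29.999529719352722 28.375
prong [ 0.615 -0.048  0.196] 14
prong [ 0.614 -0.045  0.194] 17
prong [ 0.615 -0.047  0.192] 17
prong [ 0.615 -0.048  0.193] 15
prong [ 0.615 -0.049  0.193] 16
prong [ 0.614 -0.051  0.192] 17
```

View pics/w6.png

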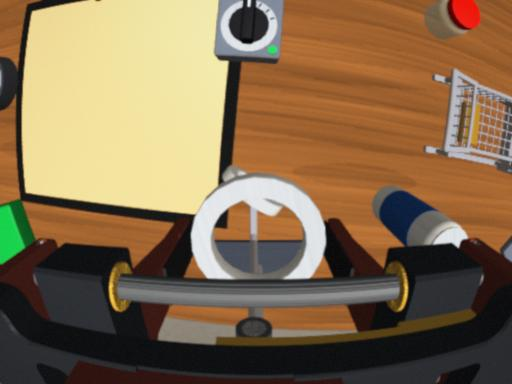

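The second ring is held flat with the hook nearly still below it. I'll lower and release.

Run:
```python
from h import *
manip.move_l([.618,-.05,.186],speed=.1)
s=manip.state();print(s['finger_gap'],s['ft_force'].round(1))
manip.gripper_open();manip.hold(.3);manip.move_l([.618,-.05,.33],speed=.12)
manip.move_to([.45,.05,.33],Q(0)); print(manip.state()['joint_pos'].round(2))
w=snap("wrist");d=snap("side");e=snap("scene")
cv2.imwrite("pics/c7.png",np.vstack([np.hstack([cv2.resize(e["frame"][170:330,200:413],(400,300)),cv2.resize(d["frame"][100:260,100:313],(400,300))]),np.hstack([cv2.resize(w["frame"],(400,300)),cv2.resize(d["frame"][224:384,160:373],(400,300))])]))
print(manip.state()['time'])
for t in(.7,.6,.4):
  for z in (.115,.28):
    try: print(t,z,manip.inverse_kinematics([.505,.195 if z<.2 else .34,z],Q(0,t)))
    except Exception as ex: print(ex)
print(Ro.from_quat(np.roll(Q(0,.7),-1)).as_matrix().round(2))
```

```text
0.07752351882866307 [-0.   0.  -1.3]
[ 0.04 -0.25  1.38 -0.    2.02 -1.54]
33.3667
0.7 0.115 [-0.11656254 -0.11239077  1.78172601  0.69429832  1.57010979 -1.72328316]
0.7 0.28 [ 0.16793786 -0.13104828  1.50452569  0.68901875  1.61516005 -1.31614989]
0.6 0.115 [-0.0628965  -0.12885604  1.75923927  0.5987121   1.55707344 -1.6563184 ]
0.6 0.28 [ 0.21906146 -0.10993456  1.44861818  0.58538589  1.64129616 -1.26065638]
0.4 0.115 [ 0.05543242 -0.13685586  1.7076835   0.39944921  1.54919046 -1.51974394]
0.4 0.28 [ 0.32680508 -0.04927447  1.33326728  0.38171291  1.71191682 -1.16177044]
[[-1.    0.    0.  ]
 [ 0.    0.76  0.64]
 [-0.    0.64 -0.76]]
```

View pics/c7.png

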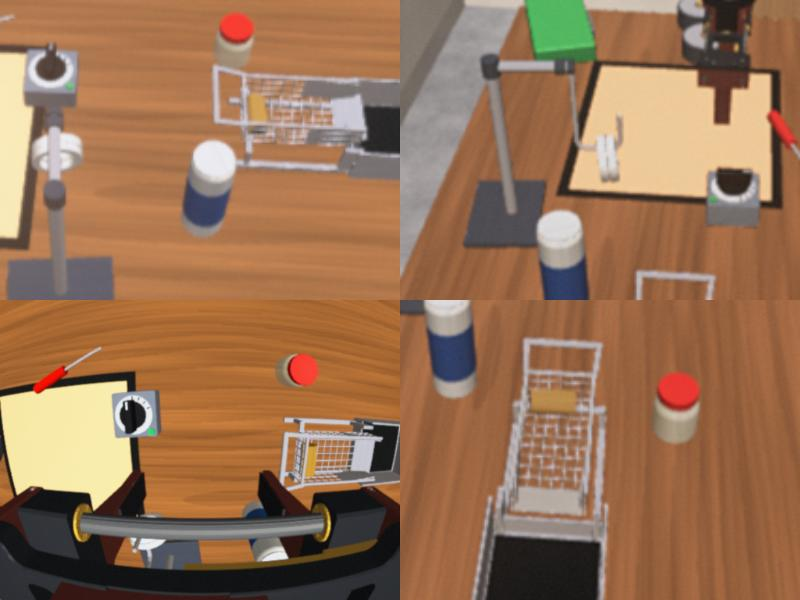

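Both collars hang side by side, and there is one brass slide in the basket. Next I'll grip the handle with the tool leaning, then lift along the hinge circle.

```bash
cat > b.py <<'E'
from h import *
T=.7; q=Q(0,T); R=Ro.from_quat(np.roll(q,-1)).as_matrix(); zt=R[:,2]
H=np.array([.507,.1955,.115]);hin=np.array([.507,.4305,.055]);off=.006*zt
def at(th):
    v=H-hin;r=np.hypot(v[1],v[2]);p=np.arctan2(v[2],-v[1])+th
    return hin+[0,-r*np.cos(p),r*np.sin(p)]+off
def st():
    s=manip.state();print(s['time'],"gap",round(s['finger_gap'],4),round(s['finger_force'],1),s['ft_force'].round(1),s['ee_pos'].round(4))
E
python3 - <<'E'
from b import *
manip.move_to(H+off-.13*zt,q)
manip.move_l(H+off,speed=.1);st()
manip.close();st()
for th in(.05,.1,.2,.3): manip.move_l(at(th),speed=.08);st()
w=snap("wrist");d=snap("side")
cv2.imwrite("pics/c8.png",np.hstack([cv2.resize(w["frame"],(400,300)),cv2.resize(d["frame"][160:384,100:398],(400,300))]))
E
```

```text
35.5167 gap 0.0875 0.0 [-0.8  0.1 -0.2] [0.5074 0.199  0.111 ]
36.7083 gap 0.0092 30.0 [-0.1 -6.3 -1.2] [0.5072 0.1982 0.1098]
37.0083 gap 0.0093 30.0 [-0.3 -6.2 -1.1] [0.5071 0.2017 0.1217]
37.3083 gap 0.0092 30.0 [-0.2 -8.1  0.1] [0.5072 0.2054 0.1333]
37.7583 gap 0.009 30.0 [-0.4 -9.   2.4] [0.5073 0.215  0.1557]
38.2083 gap 0.0089 30.0 [ 1.  -8.6  2.8] [0.5074 0.227  0.1771]
```

View pics/c8.png

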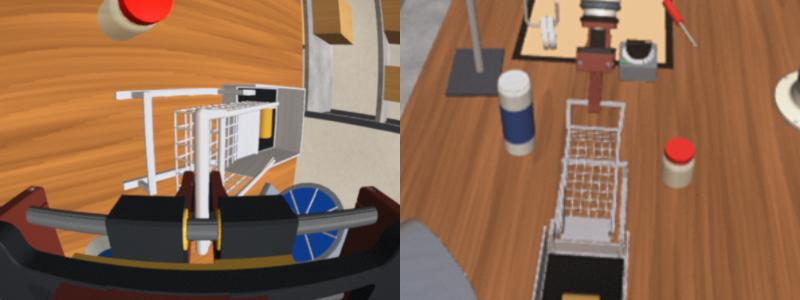

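The handle is held and the basket is rising; the brass slide has already rolled towards the spout. Continuing to 0.95 rad.

Run:
```python
from b import *
for th in(.4,.5,.6,.7,.8,.9,.96): manip.move_l(at(th),speed=.08);st()
manip.hold(1.5);st()
d=snap("side");e=snap("scene")
cv2.imwrite("pics/c9.png",np.hstack([cv2.resize(e["frame"][150:310,290:503],(400,300)),cv2.resize(d["frame"][160:384,100:398],(400,300))]))
```

```text
38.7583 gap 0.009 30.0 [ 1.6 -6.8  2.2] [0.5073 0.2409 0.1969]
39.2083 gap 0.0093 30.0 [ 1.9 -4.   2.3] [0.5073 0.2566 0.2154]
39.6583 gap 0.0093 30.0 [ 3.7 -3.1  1.1] [0.5072 0.2741 0.2322]
40.1083 gap 0.0091 30.0 [ 4.7 -1.   0.8] [0.5071 0.2934 0.2473]
40.5583 gap 0.009 30.0 [ 6.1  0.1 -2. ] [0.507  0.3141 0.2604]
41.0083 gap 0.0091 30.0 [ 4.8  0.  -3.2] [0.5069 0.336  0.2715]
41.3417 gap 0.009 30.0 [ 4.3 -0.2 -4.8] [0.5068 0.3494 0.2769]
42.8417 gap 0.0091 30.0 [  4.5   3.5 -12.5] [0.5068 0.3487 0.2768]
```

View pics/c9.png

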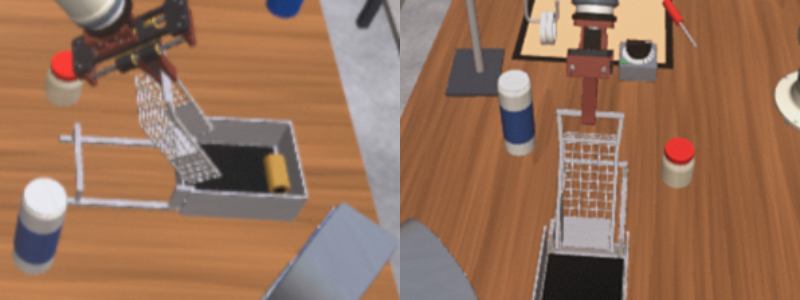

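The slide lies at the far wall of the pan and the basket is empty. Lowering it back down.

Run:
```python
from b import *
for th in(.8,.65,.5,.35,.2,.1,.04,0.0): manip.move_l(at(th),speed=.08);st()
manip.gripper_open();st()
manip.move_l(H+off-.13*zt,speed=.12)
manip.move_to([.40,-.1,.30],Q(0))
w=snap("wrist");d=snap("side");e=snap("scene")
cv2.imwrite("pics/c10.png",np.hstack([cv2.resize(e["frame"][150:310,200:503],(400,211)),cv2.resize(w["frame"],(281,211))]))
for n,S in(("side",d),("scene",e)):
    P=pts(S);m=(S["depth"]>0)&(P[...,0]>.45)&(P[...,0]<.56)&(P[...,1]>.18)&(P[...,1]<.21)&(P[...,2]>.05)&(P[...,2]<.2);print("handle",np.median(P[m],0).round(4))
    f=S["frame"].astype(int);m=(S["depth"]>0)&(P[...,0]>.42)&(P[...,0]<.6)&(P[...,1]>.2)&(P[...,1]<.66)&(f[...,2]-f[...,0]>60)&(f[...,1]>110)&(P[...,2]>.01);print("brass",m.sum(),np.median(P[m],0).round(3))
# knob in wrist: dark pixels near it, on plane z=.089
hsv=cv2.cvtColor(w["frame"],cv2.COLOR_BGR2GRAY)
K=np.array(w["camera_matrix"]);pp=[]
for v in range(384):
    for u in range(512):
        if hsv[v,u]<45:
            p=wplane(w,u,v,.089)
            if abs(p[0]-.4295)<.045 and abs(p[1]+.081)<.045: pp.append(p[:2])
pp=np.array(pp,np.float32);print(len(pp),cv2.minAreaRect(pp),np.median(pp,0)) if len(pp) else 0
print(manip.state()['joint_pos'].round(2))
for yw in(.04,-.4,-.8,-1.22):print(manip.inverse_kinematics([.4295,-.081,.066],Q(yw)))
```

```text
43.575 gap 0.0088 30.0 [  3.4   6.7 -12.2] [0.5069 0.3143 0.2614]
44.1833 gap 0.009 30.0 [ 0.1  1.3 -1. ] [0.5071 0.2838 0.2421]
44.7917 gap 0.009 30.0 [-2.3 -4.4  4.1] [0.5072 0.2559 0.2157]
45.4 gap 0.009 30.0 [-2.3 -6.3  2.4] [0.5072 0.2335 0.1869]
46.0083 gap 0.0092 30.0 [ 1.6 -3.6  0.7] [0.5072 0.2157 0.1556]
46.4583 gap 0.0091 30.0 [ 2.7 -3.8  0.4] [0.5072 0.2063 0.1327]
46.7917 gap 0.0092 30.0 [ 3.7 -3.  -0.4] [0.5072 0.2016 0.1185]
47.0667 gap 0.0091 30.0 [ 4.  -1.5 -0.6] [0.5072 0.1991 0.1091]
48.3333 gap 0.0878 0.0 [ 1.  -0.2 -0.1] [0.507  0.1994 0.1104]
handle [0.5054 0.1964 0.1176]
brass 27 [0.497 0.328 0.055]
handle [0.5117 0.1912 0.1181]
brass 181 [0.502 0.58  0.036]
1126 ((0.43427228927612305, -0.08318361639976501), (0.043160416185855865, 0.0800480842590332), 89.80142211914062) [ 0.42383617 -0.08549768]
[-0.33 -0.38  1.54  0.    1.99 -1.9 ]
[-0.26427126 -0.33315537  1.91303445  0.          1.56171358 -1.87506758]
[-2.64271258e-01 -3.33155374e-01  1.91303445e+00 -4.44089210e-16
  1.56171358e+00 -1.43506758e+00]
[-2.64271258e-01 -3.33155374e-01  1.91303445e+00 -4.44089210e-16
  1.56171358e+00 -1.03506758e+00]
[-2.64271258e-01 -3.33155374e-01  1.91303445e+00 -4.44089210e-16
  1.56171358e+00 -6.15067584e-01]
```

View pics/c10.png

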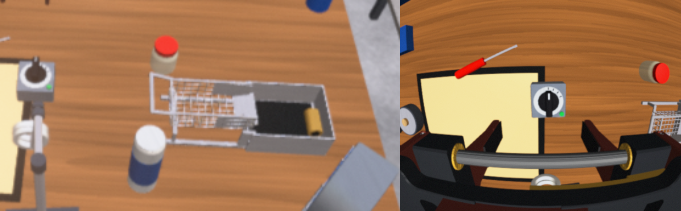

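The basket is back level with the slide in the pan. I'll check from above with the wrist camera that no other slide remains.

Run:
```python
from h import *
manip.move_to([.58,.40,.33],Q(0))
w=snap("wrist","w11.png")
hsv=cv2.cvtColor(w["frame"],cv2.COLOR_BGR2HSV)
cv2.imwrite("pics/c11.png",cv2.resize(w["frame"][:260],(790,401)))
print(manip.state()['time'],manip.state()['ft_force'].round(1))
```

```text
52.6833 [ 0.7 -0.2  0.7]
```

View pics/c11.png

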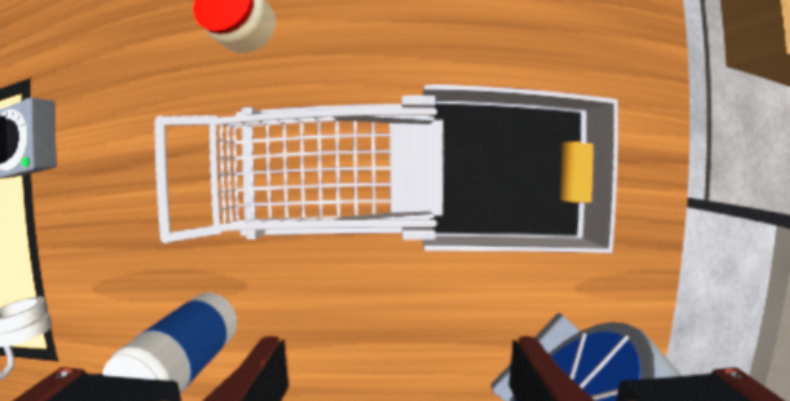

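The basket (155–440, 170) is empty and the one slide lies in the pan at (577,172). Now the knob.

Run:
```python
from h import *
p=[.429,-.081]
def st():
    s=manip.state();print(round(s['time'],2),"gap",round(s['finger_gap'],4),s['ft_force'].round(1),s['moment'].round(3))
manip.move_to(p+[.20],Q(.04));manip.move_l(p+[.067],speed=.1)
manip.close();st()
for a in(.2,.4,.6,.8,1.0,1.1,1.17,1.22): manip.move_l(p+[.067],orientation=Q(.04-a),speed=.1) if 0 else manip.move_to(p+[.067],Q(.04-a));st()
manip.hold(.4);st()
S=snap("scene");P=pts(S);m=(S["depth"]>0)&(P[...,0]>.35)&(P[...,0]<.5)&(P[...,1]>-.16)&(P[...,1]<0)&(P[...,2]>.08)&(P[...,2]<.096);print(m.sum())
```

```text
57.15 gap 0.016 [-0.2 -5.4  2.5] [-0.67  -0.155 -0.328]
57.46 gap 0.0158 [ 0.1 -6.   3. ] [-0.921 -0.12   0.099]
57.77 gap 0.0157 [ 0.7 -7.4  3.3] [-1.119 -0.11   0.074]
58.08 gap 0.0159 [-0.3 -7.9  3.7] [-1.259 -0.017  0.065]
58.38 gap 0.0159 [-1.1 -8.8  3.6] [-1.333  0.09   0.127]
58.69 gap 0.0157 [-1.8 -9.2  4.5] [-1.437  0.248  0.137]
58.94 gap 0.0156 [-1.8 -9.5  4. ] [-1.541  0.285  0.092]
59.19 gap 0.0159 [-2.5 -9.4  4.2] [-1.527  0.374  0.075]
59.44 gap 0.0157 [-2.8 -9.5  4.6] [-1.644  0.389  0.638]
59.84 gap 0.0159 [-2.4 -9.   4.5] [-1.602  0.435  0.623]
19
```

The jump in moment (0.08→0.64 Nm) shows the knob is at its stop. I'll release, back off and check.

Run:
```python
from h import *
manip.gripper_open();manip.hold(.3)
manip.move_l([.429,-.081,.25],speed=.15);manip.move_to([.40,.05,.35],Q(0));manip.hold(1)
for n in("scene","side"):
    S=snap(n);P=pts(S);d=S["depth"]>0;f=S["frame"].astype(int)
    m=d&(P[...,0]>.37)&(P[...,0]<.49)&(P[...,1]>-.14)&(P[...,1]<-.02)&(P[...,2]>.084)&(P[...,2]<.096);p=P[m];print("knob",m.sum(),cv2.minAreaRect(p[:,:2].astype(np.float32)))
    m=d&(P[...,0]>.6)&(P[...,0]<.7)&(abs(P[...,1]+.045)<.06)&(P[...,2]>.06)&(P[...,2]<.17);print("collars",m.sum(),P[m].mean(0).round(3),P[m].min(0).round(3),P[m].max(0).round(3))
    m=d&(P[...,0]>.45)&(P[...,0]<.56)&(P[...,1]>.18)&(P[...,1]<.21)&(P[...,2]>.05)&(P[...,2]<.2);print("handle",np.median(P[m],0).round(4))
s=manip.state();print(s['time'],s['ft_force'].round(1),s['finger_gap'])
```

```text
knob 76 ((0.43115293979644775, -0.08345752209424973), (0.061050958931446075, 0.015245608985424042), 1.4985411167144775)
collars 373 [ 0.647 -0.068  0.134] [ 0.625 -0.104  0.083] [ 0.691 -0.026  0.17 ]
handle [0.512  0.191  0.1184]
knob 70 ((0.42709147930145264, -0.07760735601186752), (0.05731663852930069, 0.0207731481641531), 4.199131011962891)
collars 338 [ 0.64  -0.055  0.14 ] [ 0.614 -0.102  0.091] [ 0.689 -0.027  0.17 ]
handle [0.5053 0.1967 0.1179]
64.6833 [-0.5 -0.3 -0.1] 0.08767633526728248
```

Run:
```python
from h import *
for k in range(12):
    S=snap("side");P=pts(S);d=S["depth"]>0
    m=d&(P[...,0]>.6)&(P[...,0]<.67)&(abs(P[...,1]+.045)<.08)&(P[...,2]>.06)&(P[...,2]<.14);p=P[m];print(round(manip.state()['time'],2),p[:,1].min().round(3),p[:,1].max().round(3),p[:,2].min().round(3));manip.hold(.03)
```

```text
64.73 -0.111 -0.033 0.088
64.82 -0.11 -0.036 0.09
64.9 -0.106 -0.026 0.089
64.98 -0.087 -0.006 0.09
65.07 -0.067 0.009 0.09
65.15 -0.057 0.02 0.092
65.23 -0.052 0.022 0.09
65.32 -0.061 0.015 0.089
65.4 -0.078 -0.002 0.092
65.48 -0.101 -0.022 0.089
65.57 -0.111 -0.033 0.091
65.65 -0.11 -0.034 0.092
```

Run:
```python
from h import *
manip.hold(25)
y=[]
for k in range(10):
    S=snap("side");P=pts(S);m=(S["depth"]>0)&(P[...,0]>.6)&(P[...,0]<.67)&(abs(P[...,1]+.045)<.08)&(P[...,2]>.06)&(P[...,2]<.14);y.append(P[m][:,1].min());manip.hold(.04)
print(np.ptp(y)/2,manip.state()['time'])
if np.ptp(y)/2<.035: print(manip.job_done())
```

```text
0.023350560953239063 91.6
the job is handed in; nothing more can be done
None
```

The job is handed in at about 92 s: I steadied the bare hook, hung both collars, tipped the one slide into the pan, set the basket back level, and turned the timer knob to its stop and let it spring back; the collars were still swinging gently (about ±23 mm) at hand-in, which by my estimate is well under the 0.4 m/s limit.

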